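# Prop the springy end of a clamped plywood strip with a scissor jack

### The job

Take the small scissor jack out of its tray and stand it on the bench under the free end of the clamped plywood strip, its platform about centred below the last hole and still clear of the strip. Then turn its knob to raise the platform until it just touches the strip and bears lightly on it, lifting it no more than 3 mm, and let go. Leave everything else where it is.

Things in the scene. Friction and masses are not known exactly. Their poses are not given: they have to be found in the camera images.
- jack: Loose scissor lab jack of aluminium and steel, 0.7 to 0.9 kg: a channel base 104 x 66 mm, two stacked crossed-arm stages, a platform on top, and a horizontal screw along its x axis at half height with a black knob at its -x end. Overall 160 mm long, from 52 mm on the +x side to 108 mm on the -x (knob) side. Origin: centre of the base's underside; z up. At the start it stands on the tray's floor.
- platform_top (a point): Centre of the jack platform's flat top, straight above the jack's origin; the platform is a folded plate 90 mm (jack x) by 60 mm (jack y) with 12 mm deep lips hanging below the 4 mm plate along both long sides (16 mm high in all), so it can be gripped across its 60 mm width from above. Its top is about 104 to 109 mm above the jack's underside at the start. The screw locks itself: the jack can be carried by the platform and holds its height when let go.
- knob_center (a point): Middle of the round black fluted knob, 36 mm in diameter, 20 mm long, on the screw's axis, 98 mm from the jack's origin towards the jack's -x. Its height is half that of the platform top; it rises half as fast as the platform. It can be gripped across its diameter from above and turned by tilting the gripper about the jack's x axis. It needs about 0.06 N m to turn. x points along the screw from knob to jack.
- jack_knob (a joint): Angle of the knob in rad. It grows when turned clockwise as seen facing the knob (a positive turn about the jack's +x axis); each full turn clockwise raises the platform 12 mm (1.91 mm per rad). It starts somewhere between 2.1 and 4.5 and can go from -6 to 22; at 0 the platform top is 100 mm above the jack's underside.
- stand: Plywood riser, 112 mm high, fixed to the bench, with a dark F-clamp that holds the strip. Origin: on the bench, straight below the strip's last hole (the riser itself stands 250 to 410 mm away from it along -y of this frame, within 50 mm either side of the strip's middle line; the clamp is on the +x side). The space below the strip from the riser to the free end is empty. y runs along the strip towards its free end, -x is the side that faces the robot.
- last_hole (a point): The last hole of the strip (12 mm in diameter), 45 mm from the strip's free end and on its middle line: this point is the hole's centre at the strip's underside, 112 mm above the bench when at rest. The strip is 50 mm wide (stand x), 8 mm thick, overhangs the riser's edge by 295 mm, and is springy: pushed up or down here it gives about 1 mm for 3 N.
- tray: Low wooden tray, fixed, 205 (x) x 130 (y) x 28 mm high, walls 7 mm and floor 7 mm thick, with the jack in it. Origin: centre of its underside.
- sander: Bystander: blue palm sander, 124 mm across, 126 mm high. Origin: centre of its underside.
- sanding_block: Bystander: cork sanding block 110 x 63 x 32 mm. Origin: centre of its underside.
- plant_pot: Bystander: terracotta pot with a succulent, 84 mm across, about 130 mm high. Origin: centre of its underside.
- peg_dish: Bystander: white dish 120 x 90 x 30 mm with wooden pegs. Origin: centre of its underside.
- strip: The strip of birch plywood itself, with two turned pegs already in it standing 45 mm above it, one over the riser and one 50 mm out from its edge; a second empty hole lies 100 mm inward of the last one. Origin: on its underside, on its middle line, at the riser's edge, where it bends; y runs along it to the free end, 295 mm away.
Things that resemble listed ones, but are neither listed nor needed, are in the scene too. Of the things that look like the jack, the largest one is meant.

How it is judged:
By the outcome, as a careful person would: the job done as asked, in the order asked, and still so for the second after the job is handed in, with the robot touching nothing.
It also fails if it takes over 72 s, if anything falls off the work surface, if the arm or the gripper's body presses on something with over 40 N, if the wrist force passes 120 N, or if a joint passes its speed limit or range.

### The arm

A 6-joint arm with a two-finger parallel gripper is mounted at the origin on the work surface. World frame = base frame: x ahead of the robot, y to its left, z up, the work surface at z = 0. Lengths are in m, angles in rad, forces in N, time in s.
With the tool pointing down it reaches from about 0.3 to 0.95 m from the base axis. Payload 3.1 kg.
Tool frame: the origin (TCP) lies at the very end of the fingers, on their centre line; the grasp point (between the pads) lies 19 mm behind it; z points along the fingers, y is the line along which they close (so a half turn about z gives the same grasp; the last joint's range is limited). The gripper opens to 85 mm and grips with 20 to 120 N. Pads are 22 mm wide; open, the fingers measure 114 mm over their backs; the gripper's body (76 mm by 85 mm) begins 54 mm behind the grasp point. The pads swing forward as they close: fully open they stand 13 mm farther back than shut.
Start: joints at [-1.407, 0.308, 1.634, -0, 1.2, -0.07], TCP at [0.145, -0.608, 0.21] pointing down, gripper open.
Joint ranges: [-3.06, 3.06], [-0.79, 1.96], [0.05, 2.63], [-1.19, 4.34], [0.05, 2.64], [-2.94, 2.94]. Speed limits (rad/s): [2.79, 2.79, 3.14, 3.14, 3.14, 3.14].

### API

Orientations are given as [roll, pitch, yaw] about the fixed x, y, z axes, in that order (R = Rz(yaw) Ry(pitch) Rx(roll)).
In Python, from bench import manip, ik, capture gives the robot as it stands. Calls block until the motion is done:
- manip.move_ptp(position, orientation): joint-space move of the TCP to a pose.
- manip.movel(position, velocity=0.15, frame=None): straight line of the TCP; frame=None keeps the orientation; velocity is the mean speed in m/s.
- manip.goto_joints(angles): joint-space move.
- manip.grip(opening, strength=None): finger opening in m; strength is the grip in N (None keeps the last); returns when the fingers have stopped.
- manip.dwell(seconds).
- ik(position, orientation): joint angles nearest the present ones, or None.
- manip.get_state(): the state.
- capture(name): name is "scene" or "side" or "wrist"; returns a dict with "color" (384x512x3 uint8, red, green, blue), "intrinsics" (3x3 intrinsics, pixels), "k1" (the pictures are not rectified: a ray, as slopes to the right and down, at radius r is drawn at 1 + k1 r^2 times it, then the intrinsics apply), "world_from_camera" (4x4, takes a point from camera to world coordinates). Camera axes: x right, y down, z forward; pixel columns grow to the right and rows downward; lengths in m; the calibration is good to about 2 mm. A picture is of the moment at which its call begins. There is no depth.
A pose or a line that the arm cannot do raises manip.Unreachable and nothing moves.
- manip.hand_in(): hands the job in; it is judged then, once.
The state is a dict: "time_s": time; "joint_positions": joint angles; "qvel": joint speeds; "joint_torque": joint torques, N m; "position": TCP position; "ee_rot": TCP orientation; "ft_force": force on the tool from outside, world axes, zero at the start; "ft_torque": the same for the moment, N m; "finger_gap": finger opening in m; "grasp_force": force on a finger pad.
Only numpy, scipy, OpenCV 4.12 (cv2) and the standard library are available. Lean on these libraries where they do the work, as an engineer would, in place of code of your own. Each camera call takes 0.05 s, during which the arm holds its last target. There are 200 camera calls.

## Working session

There is one attempt and no reset: what is moved stays moved. The work goes in short steps, each a Python script; the robot and the scene stay as the last script left them, time stands still between calls to the robot, and variables do not carry over. Pictures are saved under pics/ and viewed, at most 13 in all, crops included, and the job is handed in when it is done.

```bash
mkdir -p pics; ls; cat > h.py <<'E'
import numpy as np, cv2
from bench import manip, ik, capture
def snap(cam,fn=None):
    c=capture(cam)
    if fn: cv2.imwrite('pics/'+fn,c['color'][:,:,::-1])
    return c
def ray(c,u,v):
    K=np.array(c['intrinsics']);k1=c['k1']
    d=np.array([(u-K[0,2])/K[0,0],(v-K[1,2])/K[1,1]]);s=d.copy()
    for _ in range(20): s=d/(1+k1*(s@s))
    T=np.array(c['world_from_camera']);r=T[:3,:3]@np.array([s[0],s[1],1]);return T[:3,3],r
def onz(c,u,v,z):
    o,r=ray(c,u,v);return o+r*(z-o[2])/r[2]
def proj(c,p):
    T=np.array(c['world_from_camera']);q=T[:3,:3].T@(np.array(p)-T[:3,3]);s=q[:2]/q[2];s=s*(1+c['k1']*(s@s));K=np.array(c['intrinsics'])
    return K[0,0]*s[0]+K[0,2],K[1,1]*s[1]+K[1,2]
E
python3 - <<'E'
from h import *
import pickle
for n in('scene','side'):
    c=snap(n);pickle.dump(c,open(n+'.pkl','wb'))
    cv2.imwrite(f'pics/{n}0.png',cv2.resize(c['color'][:,:,::-1],(800,600),interpolation=cv2.INTER_CUBIC))
    print(n,np.round(c['world_from_camera'],3).tolist(),np.round(c['intrinsics'],1).tolist(),c['k1'])
print(manip.get_state())
E
```

```text
pics
scene [[-0.778, 0.53, -0.338, 1.003], [0.629, 0.667, -0.4, 0.576], [0.013, -0.524, -0.852, 1.265], [0.0, 0.0, 0.0, 1.0]] [[489.5, 0.0, 253.2], [0.0, 489.5, 197.9], [0.0, 0.0, 1.0]] -0.15367937721810335
side [[-0.941, -0.248, 0.233, 0.192], [-0.339, 0.651, -0.679, 1.071], [0.017, -0.718, -0.696, 1.172], [0.0, 0.0, 0.0, 1.0]] [[490.9, 0.0, 253.2], [0.0, 490.9, 185.6], [0.0, 0.0, 1.0]] -0.18193927486092368
{'time_s': 0.1, 'joint_positions': array([-1.40673138e+00,  3.08926777e-01,  1.63504677e+00, -1.59516747e-06,
        1.19968753e+00, -6.97068103e-02]), 'qvel': array([-0.00119927, -0.00228906, -0.00025763, -0.00181091, -0.00064756,
       -0.00066233]), 'joint_torque': array([-1.34025881e-04, -4.16407228e+01, -2.77644646e+01, -1.26709328e-04,
        4.02722202e-03,  9.73451250e-06]), 'position': array([ 0.14462142, -0.6072365 ,  0.20856239]), 'ee_rot': array([-3.13952915e+00, -1.42584431e-04,  2.33772187e-01]), 'ft_force': array([-1.08735374, -0.44528061, -0.15995244]), 'ft_torque': array([0.01443561, 0.067659  , 0.01251273]), 'grasp_force': 0.0, 'finger_gap': 0.08573679215845338}
```

View pics/scene0.png

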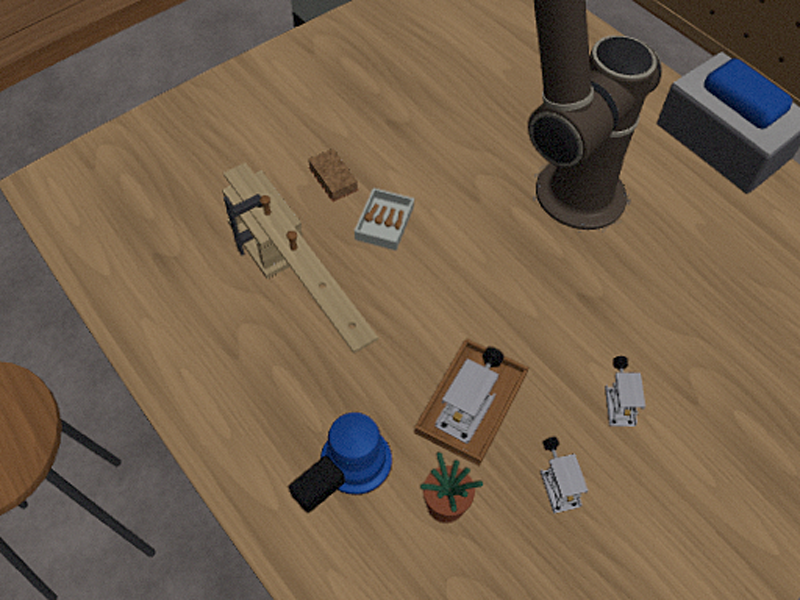

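View pics/side0.png

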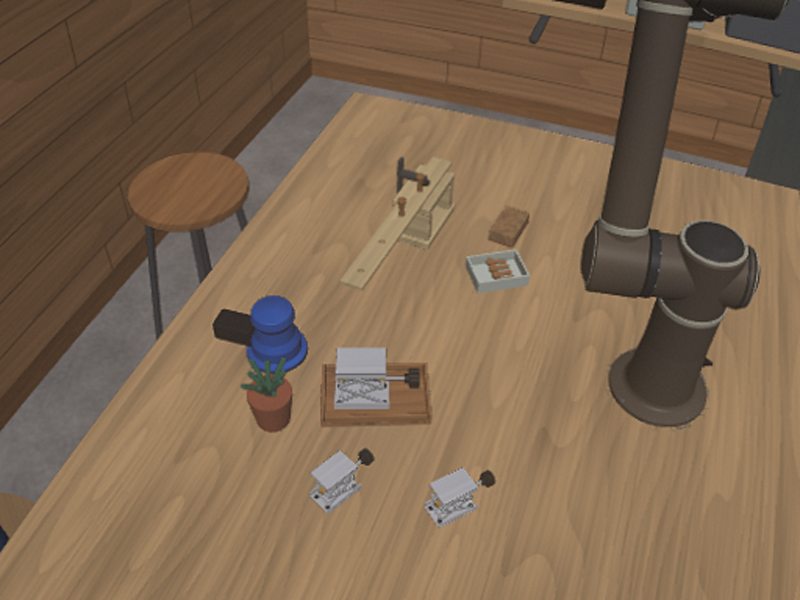

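The scene picture shows the large jack in its tray with its platform near (472,386) and knob at (492,356). The strip's last hole is at (351,324), with two smaller decoy jacks off to the right. The side picture agrees: last hole at (361,268), knob at (412,378).

```bash
python3 - <<'E'
from h import *
import pickle
S=800/512
for n,pts in(('scene',dict(hole=(351,324,.12),hole2=(322,285,.12),endA=(377,340,.12),endB=(357,351,.12),knob=(492,356,.061),pot=(447,505,.03),sander=(357,440,.1),dish=(384,222,.02))),
 ('side',dict(hole=(361,268,.12),hole2=(381,241,.12),knob=(412,378,.061),pot=(270,400,.05),sander=(272,310,.12)))):
    c=pickle.load(open(n+'.pkl','rb'))
    for k,(u,v,z) in pts.items(): print(n,k,onz(c,u/S,v/S,z).round(3))
    im=c['color'];hsv=cv2.cvtColor(im,cv2.COLOR_RGB2HSV)
    x0,y0,x1,y1=[int(a/S) for a in ((425,345,510,440) if n=='scene' else (325,340,400,376))]
    m=np.zeros(im.shape[:2],np.uint8);m[y0:y1,x0:x1]=((hsv[...,1]<40)&(hsv[...,2]>(150 if n=='scene' else 130)))[y0:y1,x0:x1]*255
    m=cv2.morphologyEx(m,cv2.MORPH_OPEN,np.ones((5,5)))
    q=max(cv2.findContours(m,0,2)[0],key=cv2.contourArea).reshape(-1,2)
    w=np.array([onz(c,u,v,.1135)[:2] for u,v in q]).astype(np.float32)
    print(n,'plat',cv2.minAreaRect(w))
E
```

```text
scene hole [0.629 0.013 0.12 ]
scene hole2 [ 0.621 -0.084  0.12 ]
scene endA [0.613 0.067 0.12 ]
scene endB [0.653 0.062 0.12 ]
scene knob [0.453 0.194 0.061]
scene pot [0.686 0.345 0.03 ]
scene sander [0.747 0.184 0.1  ]
scene dish [ 0.396 -0.188  0.02 ]Traceback (most recent call last):
  File "<stdin>", line 12, in <module>
ValueError: max() iterable argument is empty
```

```bash
python3 - <<'E'
from h import *
import pickle
S=800/512
for n,box in(('scene',(425,345,510,440)),('side',(325,340,400,376))):
    c=pickle.load(open(n+'.pkl','rb'));im=c['color'];hsv=cv2.cvtColor(im,cv2.COLOR_RGB2HSV)
    if n=='side':
        for k,(u,v,z) in dict(hole=(361,268,.12),hole2=(381,241,.12),knob=(412,378,.061)).items(): print(n,k,onz(c,u/S,v/S,z).round(3))
    x0,y0,x1,y1=[int(a/S) for a in box]
    p=im[int((386 if n=='scene' else 358)/S),int((472 if n=='scene' else 360)/S)].astype(int);print(p)
    m=np.zeros(im.shape[:2],np.uint8);m[y0:y1,x0:x1]=(np.abs(im.astype(int)-p).max(-1)<22)[y0:y1,x0:x1]*255
    m=cv2.morphologyEx(m,cv2.MORPH_OPEN,np.ones((3,3)))
    q=max(cv2.findContours(m,0,2)[0],key=cv2.contourArea).reshape(-1,2)
    w=np.array([onz(c,u,v,.1135)[:2] for u,v in q]).astype(np.float32)
    print(n,'plat',cv2.minAreaRect(w))
# reach tests
from scipy.spatial.transform import Rotation as R
def tool(jx,tilt,tz=0): # jack x direction angle; tool y along jack y at tilt 0
    return R.from_rotvec(tilt*np.array([np.cos(jx),np.sin(jx),0]))*R.from_euler('z',jx+tz)*R.from_euler('x',np.pi)
hole=np.array([.629,.013])
for name,jx in(('perp',-.08),('inline',-1.65)):
  k=np.array([*(hole-.098*np.array([np.cos(jx),np.sin(jx)])),.055])
  for tz in(0,np.pi):
    r=[]
    for t in(-55,-40,-20,0,20,40,55):
        o=tool(jx,np.radians(t),tz);p=k+o.apply([0,0,.019]);j=ik(p,o.as_euler('xyz'));r.append(None if j is None else np.round(j,2).tolist())
    print(name,tz,*r,sep='\n ')
E
```

```text
[135 136 142]
scene plat ((0.5639108419418335, 0.24427296221256256), (0.13746817409992218, 0.07109220325946808), 21.104454040527344)
side hole [0.631 0.01  0.12 ]
side hole2 [ 0.622 -0.084  0.12 ]
side knob [0.454 0.198 0.061]
[164 163 169]
side plat ((0.5434518456459045, 0.23282557725906372), (0.08775986731052399, 0.055940378457307816), 20.764806747436523)
perp
 0
 [0.4, 0.73, 1.74, -0.84, 1.35, 2.54]
 [0.32, 0.59, 1.82, -0.7, 1.16, 2.4]
 [0.16, 0.44, 1.91, -0.43, 0.93, 2.09]
 [-0.04, 0.37, 1.96, -0.0, 0.81, 1.61]
 [-0.25, 0.4, 1.97, 0.45, 0.89, 1.09]
 [-0.42, 0.52, 1.93, 0.75, 1.1, 0.73]
 [-0.52, 0.66, 1.88, 0.88, 1.29, 0.56]
perp
 3.141592653589793
 [0.4, 0.73, 1.74, -0.84, 1.35, -0.6]
 [0.32, 0.59, 1.82, -0.7, 1.16, -0.74]
 [0.16, 0.44, 1.91, -0.43, 0.93, -1.05]
 [-0.04, 0.37, 1.96, 0.0, 0.81, -1.53]
 [-0.25, 0.4, 1.97, 0.45, 0.89, -2.05]
 [-0.42, 0.52, 1.93, 0.75, 1.1, -2.41]
 [-0.52, 0.66, 1.88, 0.88, 1.29, -2.58]
inline
 0
 None
 None
 None
 None
 [0.14, 0.42, 1.94, -0.17, 0.45, -2.78]
 [0.19, 0.4, 2.16, 4.22, 0.19, -0.86]
 [0.23, 0.49, 2.26, 3.6, 0.59, -0.21]
inline
 3.141592653589793
 [0.05, 1.17, 0.85, 0.12, 2.07, 0.13]
 [0.06, 0.98, 1.09, 0.09, 1.77, 0.13]
 [0.08, 0.74, 1.39, 0.05, 1.35, 0.14]
 [0.1, 0.55, 1.68, 0.0, 0.91, 0.18]
 [0.14, 0.42, 1.94, -0.17, 0.45, 0.37]
 [0.19, 0.4, 2.16, 4.22, 0.19, 2.28]
 [0.23, 0.49, 2.26, 3.6, 0.59, 2.93]
```

```bash
cat >> h.py <<'E'
from scipy.spatial.transform import Rotation as R
def tool(jx,tilt=0,tz=np.pi):
    return R.from_rotvec(tilt*np.array([np.cos(jx),np.sin(jx),0]))*R.from_euler('z',jx+tz)*R.from_euler('x',np.pi)
E
python3 - <<'E'
from h import *
import pickle
o=tool(.37).as_euler('xyz')
manip.move_ptp([.52,.223,.27],o)
s=manip.get_state();print(s['time_s'],s['position'],s['ee_rot'],s['joint_positions'].round(2))
c=snap('wrist','w1.png');pickle.dump(c,open('w1.pkl','wb'));print(np.round(c['world_from_camera'],3),c['intrinsics'],c['k1'])
E
```

```text
3.3 [0.52031754 0.22225272 0.2699125 ] [-3.14130679e+00 -1.20799339e-04 -2.77279834e+00] [ 0.33  0.14  1.71 -0.    1.29 -1.61]
[[-0.36   0.9    0.247  0.457]
 [ 0.933  0.347  0.096  0.198]
 [ 0.     0.265 -0.964  0.433]
 [ 0.     0.     0.     1.   ]] [[334.01642264   0.         253.64871931]
 [  0.         334.01642264 193.50323323]
 [  0.           0.           1.        ]] -0.05168483631710836
```

View pics/w1.png

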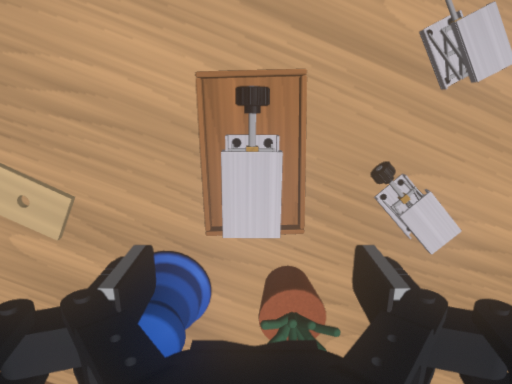

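The wrist view shows the platform as a quadrilateral (221,151), (282,151), (280,238), (223,238), the knob at about (253,97) and the strip's last hole at (24,201).

```bash
python3 - <<'E'
from h import *
import pickle
c=pickle.load(open('w1.pkl','rb'))
for z in(.111,.114,.116):
    q=np.array([onz(c,u,v,z)[:2] for u,v in((221,151),(282,151),(280.5,238),(223,238))])
    d=(q[2]+q[3]-q[0]-q[1])/2
    print(z,q.mean(0).round(4),np.degrees(np.arctan2(d[1],d[0])).round(2),np.linalg.norm(d).round(4),np.linalg.norm(q[0]-q[1]).round(4),np.linalg.norm(q[2]-q[3]).round(4))
print(onz(c,253,97,.061),onz(c,24,201,.12))
# touch the platform top with closed fingers
jx=.383;ctr=np.array([.5415,.2325]);o=tool(jx).as_euler('xyz')
p=ctr-.02*np.array([np.cos(jx),np.sin(jx)])
manip.grip(0.0,40)
manip.move_ptp([*p,.135],o)
f0=manip.get_state()['ft_force'][2]
z=.135
while z>.105:
    z-=.002 if z>.121 else .0005
    manip.movel([*p,z],velocity=.03)
    s=manip.get_state()
    if s['ft_force'][2]-f0>2.5: break
print(z,s['position'],s['ft_force'],f0,s['time_s'],s['finger_gap'])
manip.movel([*p,.15],velocity=.1)
E
```

```text
0.111 [0.5433 0.229 ] 21.16 0.0906 0.059 0.0598
0.114 [0.5425 0.2288] 21.16 0.0898 0.0585 0.0592
0.116 [0.542  0.2286] 21.16 0.0892 0.0581 0.0589
[0.4527962  0.19558505 0.061     ] [0.62803033 0.01673264 0.12      ]
0.10499999999999998 [0.52292501 0.22503562 0.10497455] [ 0.21672049  0.46933803 -0.01890783] 0.6097168058036746 14.4667 2.5853253455007248e-05
```

```bash
python3 - <<'E'
from h import *
jx=.37;p=np.array([.523,.225])
manip.movel([*p,.106],velocity=.1)
c=snap('side');a=np.array(c['color'][200:300,180:310,::-1])
c=snap('wrist');b=c['color'][:,:,::-1]
cv2.imwrite('pics/t.png',np.hstack([cv2.resize(a,(390,300)),cv2.resize(b,(400,300))]))
s=manip.get_state();print(s['ft_force'],s['position'],s['time_s'],s['finger_gap'])
E
```

```text
[-0.06915855 -0.30249374  0.55040501] [0.5236912  0.22523424 0.10663835] 15.7583 2.4649920307006252e-05
```

View pics/t.png

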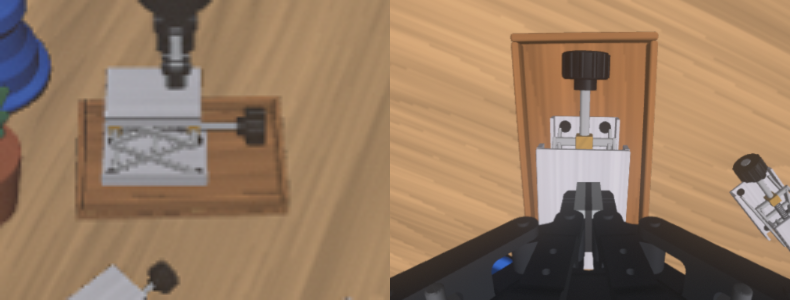

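The fingertips look close to the platform, with no contact force yet, so I'll keep going down gently.

```bash
python3 - <<'E'
from h import *
p=np.array([.523,.225]);z=.106
L=[]
while z>.092:
    z-=.001; manip.movel([*p,z],velocity=.05)
    s=manip.get_state();L.append((round(z,4),round(s['position'][2],4),round(s['ft_force'][2],2)))
    if s['ft_force'][2]>4: break
print(L,s['time_s'])
c=snap('side');cv2.imwrite('pics/t2.png',cv2.resize(c['color'][200:300,180:310,::-1],(390,300)))
manip.movel([*p,.13],velocity=.15)
E
```

```text
[(0.105, np.float64(0.1055), np.float64(0.39)), (0.104, np.float64(0.104), np.float64(0.12)), (0.103, np.float64(0.1029), np.float64(0.65)), (0.102, np.float64(0.1019), np.float64(-0.18)), (0.101, np.float64(0.1009), np.float64(-0.07)), (0.1, np.float64(0.0999), np.float64(-0.34)), (0.099, np.float64(0.0989), np.float64(0.15)), (0.098, np.float64(0.0979), np.float64(-0.13)), (0.097, np.float64(0.0969), np.float64(0.35)), (0.096, np.float64(0.0959), np.float64(0.39)), (0.095, np.float64(0.0949), np.float64(0.37)), (0.094, np.float64(0.0939), np.float64(0.36)), (0.093, np.float64(0.0929), np.float64(-0.33)), (0.092, np.float64(0.0919), np.float64(-0.08))] 19.2583
```

View pics/t2.png

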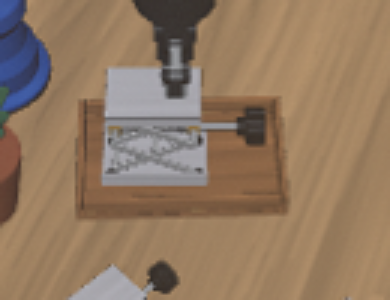

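```bash
python3 - <<'E'
from h import *
import pickle
c=pickle.load(open('side.pkl','rb'));w=pickle.load(open('w1.pkl','rb'))
for z in(.092,.106,.1135,.12): u,v=proj(c,(.5235,.2252,z));print(z,u.round(1),v.round(1),'crop',((u-180)*3).round(),((v-200)*3).round())
# platform height by stereo: platform corners side crop vs wrist
S=[(108,67),(200,67),(201,118),(105,118)]  # far-left, far-right, near-right, near-left
W=[(223,238),(221,151),(282,151),(280.5,238)]
def tri(a,b):
    (o1,r1),(o2,r2)=a,b;t=np.linalg.lstsq(np.c_[r1,-r2],o2-o1,rcond=None)[0];x=o1+r1*t[0];y=o2+r2*t[1];return ((x+y)/2).round(4),np.linalg.norm(x-y).round(4)
for s,q in zip(S,W): print(tri(ray(c,180+s[0]/3,200+s[1]/3),ray(w,*q)))
E
```

```text
0.092 238.2 235.3 crop 174.0 106.0
0.106 238.1 232.1 crop 174.0 96.0
0.1135 238.1 230.4 crop 174.0 91.0
0.12 238.1 228.9 crop 174.0 87.0
(array([0.5954, 0.2175, 0.1115]), np.float64(0.0014))
(array([0.5121, 0.1852, 0.1101]), np.float64(0.0006))
(array([0.4909, 0.2409, 0.1056]), np.float64(0.0002))
(array([0.5751, 0.274 , 0.1076]), np.float64(0.0019))
```

The visible fingertip sits about 12 mm behind the reported TCP. I'll continue the touch to establish the real offset, since the grasp depth depends on it.

```bash
python3 - <<'E'
from h import *
p=np.array([.523,.225]);z=.094
manip.movel([*p,z],velocity=.15)
L=[]
while z>.076:
    z-=.001; manip.movel([*p,z],velocity=.05)
    s=manip.get_state();L.append((round(z,4),round(s['position'][2],4),round(s['ft_force'][2],2),round(abs(s['ft_torque']).max(),2)))
    if s['ft_force'][2]>4: break
print(L[-5:],s['time_s'])
c=snap('wrist','w2.png')
manip.movel([*p,.13],velocity=.15)
E
```

```text
[(0.093, np.float64(0.0928), np.float64(-0.51), np.float64(0.04)), (0.092, np.float64(0.0921), np.float64(-0.05), np.float64(0.05)), (0.091, np.float64(0.0909), np.float64(0.37), np.float64(0.04)), (0.09, np.float64(0.0905), np.float64(2.61), np.float64(0.16)), (0.089, np.float64(0.0902), np.float64(8.08), np.float64(0.48))] 21.35
```

View pics/w2.png

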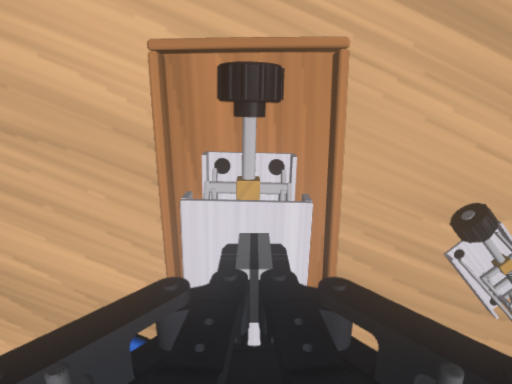

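Contact came at a reported TCP z of 0.090, while the platform top is about 0.112. So the shut tips are about 22 mm behind the reported TCP, and farther back when open. I'll allow for this and grasp near the knob end of the platform so the fingers stay clear of the strip.

```bash
python3 - <<'E'
from h import *
jx=.370;ctr=np.array([.5428,.2288]);e=np.array([np.cos(jx),np.sin(jx)])
o=tool(jx).as_euler('xyz');p=ctr-.038*e
manip.grip(.085)
manip.move_ptp([*p,.12],o)
manip.movel([*p,.066],velocity=.12)
s=manip.get_state();print(s['position'],s['ft_force'])
manip.grip(.03,110)
s=manip.get_state();print(s['position'],s['finger_gap'],s['grasp_force'],s['time_s'])
f0=s['ft_force']
manip.movel([*p,.106],velocity=.08)
s=manip.get_state();print(s['position'],s['finger_gap'],s['grasp_force'],s['ft_force']-f0,s['ft_torque'],s['time_s'])
c=snap('side');cv2.imwrite('pics/g.png',np.hstack([cv2.resize(c['color'][180:300,180:310,::-1],(390,360)),cv2.resize(snap('wrist')['color'][:,:,::-1],(400,360))]))
E
```

```text
[0.50800703 0.21533489 0.06622176] [-0.20736977  0.03420153  0.00759779]
[0.50852602 0.21533173 0.06779771] 0.058013353711599346 115.89434266090393 23.8167
[0.5070949  0.21496442 0.10600847] 0.05773047505556411 118.6382246017456 [ -0.04955219   1.66704107 -13.06696039] [-0.09798951  0.2445221   0.0173366 ] 24.4667
```

View pics/g.png

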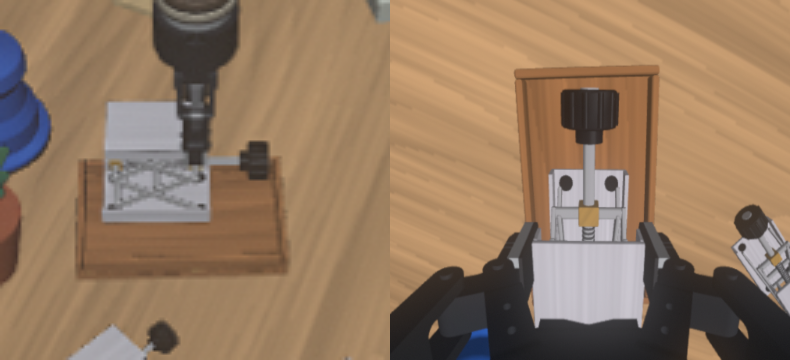

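The jack is held level by the knob end of its platform. Next: carry it to a pre-position in front of the strip, lower it and look.

```bash
python3 - <<'E'
from h import *
import pickle
jx=-.088;hole=np.array([.629,.014]);e=np.array([np.cos(jx),np.sin(jx)])
o=tool(jx).as_euler('xyz');p=hole-(.004+.12+.038)*e
manip.move_ptp([*p,.106],o)
manip.movel([*p,.066],velocity=.1)
s=manip.get_state();print(s['position'],s['ee_rot'],s['finger_gap'],s['ft_force'],s['time_s'])
c=snap('wrist','w3.png');pickle.dump(c,open('w3.pkl','wb'))
E
```

```text
[0.46780447 0.02879249 0.06579857] [ 3.14155105e+00 -3.01756977e-04  3.05472789e+00] 0.05756193772163569 [-0.65066763  0.39066987 -8.12047954] 25.9
```

View pics/w3.png

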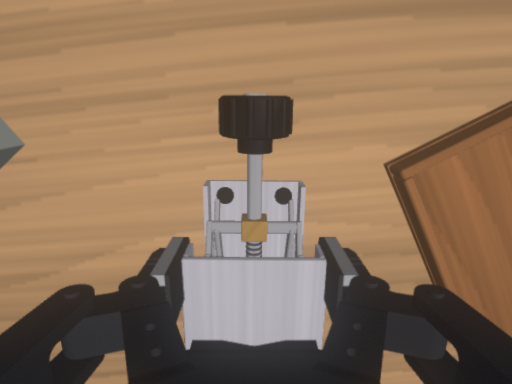

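The wrist view shows the held jack, platform edge corners at (184,258) and (326,258), knob at about (256,117), level and just above the bench.

```bash
python3 - <<'E'
from h import *
import pickle
c=pickle.load(open('w3.pkl','rb'))
jx=-.088;e=np.array([np.cos(jx),np.sin(jx)])
a,b=onz(c,184,258,.111),onz(c,326,258,.111);m=(a+b)[:2]/2;d=(a-b)
print(a,b,np.linalg.norm(d),'jackx',np.degrees(np.arctan2(d[1],d[0]))-90,'ctr',m+.045*e,'tcp-rel',(m+.045*e-[.4678,.0288])@e)
hole=np.array([.629,.014]);ctr=m+.045*e
t=hole-.004*e; delta=t-ctr; s=manip.get_state()['position']
print('delta',delta)
n=np.array([-e[1],e[0]])
lat=(delta@n)*n
p=np.array(s[:2])+lat
manip.movel([*p,.063],velocity=.06)
q=np.array(s[:2])+delta
manip.movel([*q,.063],velocity=.06)
s=manip.get_state();print(s['position'],s['ft_force'],s['ft_torque'],s['time_s'])
for z in np.arange(.062,.054,-.001):
    manip.movel([*q,z],velocity=.03);s=manip.get_state()
    if s['ft_force'][2]>-1: break
print(s['position'],s['ft_force'],s['time_s'])
A=snap('scene')['color'][150:260,120:280,::-1];B=snap('side')['color'][110:230,170:340,::-1]
cv2.imwrite('pics/p.png',np.hstack([cv2.resize(A,(400,300),interpolation=2),cv2.resize(B,(400,300),interpolation=2)]))
E
```

```text
[0.45658401 0.00243601 0.111     ] [0.46143118 0.05744342 0.111     ] 0.0552205567526849 jackx -185.03581039865423 ctr [0.50383346 0.02598482] tcp-rel 0.03614144760424803
delta [ 0.12118201 -0.01163328]
[0.5892724  0.01702974 0.06294629] [ 0.33128791 -0.19405614 -7.20781918] [-0.03976878  0.27618315 -0.01539519] 28.375
[0.589244   0.01709141 0.06098529] [-5.96400114  0.31778206  3.48393051] 29.125
```

View pics/p.png

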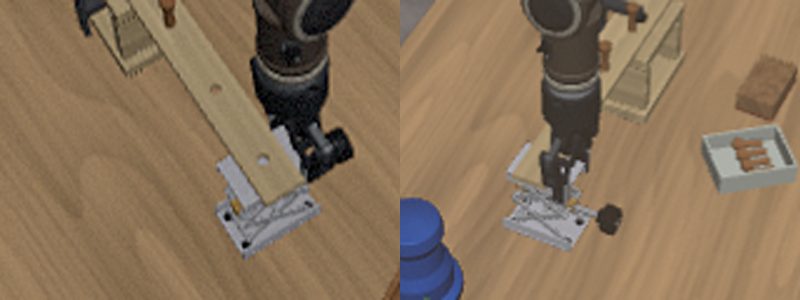

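The jack stands on the bench in both views, platform below the strip with the hole over its middle, and clear of it. I'll release, then touch the strip top with shut fingers to get the gap relative to the earlier platform touch.

```bash
python3 - <<'E'
from h import *
import pickle
jx=-.088;e=np.array([np.cos(jx),np.sin(jx)]);n=np.array([-e[1],e[0]])
s=manip.get_state();q=s['position'][:2]
manip.grip(.085)
manip.movel([*q,.14],velocity=.15)
c=snap('wrist','w4.png');pickle.dump(c,open('w4.pkl','wb'))
manip.grip(0.0,40)
p=np.array([.629,.014])+.022*n
manip.movel([*p,.12],velocity=.2)
manip.movel([*p,.102],velocity=.1)
manip.dwell(.1);f0=manip.get_state()['ft_force'][2];z=.102;L=[]
while z>.091:
    z-=.001;manip.movel([*p,z],velocity=.05);s=manip.get_state();L.append((round(s['position'][2],4),round(s['ft_force'][2]-f0,2)))
    if L[-1][1]>5: break
print(L,s['time_s'])
manip.movel([*p,.14],velocity=.2)
E
```

```text
[(np.float64(0.1014), np.float64(0.01)), (np.float64(0.1), np.float64(0.61)), (np.float64(0.0988), np.float64(0.88)), (np.float64(0.0982), np.float64(1.43)), (np.float64(0.0974), np.float64(2.24)), (np.float64(0.0965), np.float64(5.54))] 33.45
```

View pics/w4.png

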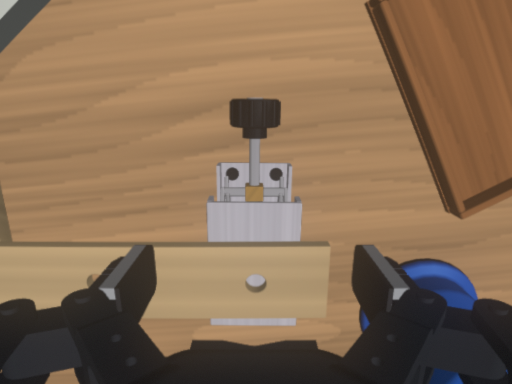

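The gap comes out at about 6.5 mm, and the hole at (256,283) lies over the platform middle, near u 254. I need about 7.7 mm of rise, or 4.03 rad, in three strokes of 77°.

```bash
cat > turn.py <<'E'
from h import *
jx=-.088;e=np.array([np.cos(jx),np.sin(jx)]);PIV=.039
def pose(k,t,back=0):
    o=tool(jx,t);return k+o.apply([0,0,PIV-back]),o.as_euler('xyz')
def sweep(k,a,b,dz,v):
    for f in np.linspace(0,1,6)[1:]:
        p,o=pose(k+[0,0,dz*f],a+(b-a)*f);manip.movel(p,velocity=v,frame=o)
    return k+[0,0,dz]
def strokes(k,n,ang):
    for i in range(n):
        if i: sweep(k,ang/2,-ang/2,0,.1)
        manip.grip(.02,35);g=manip.get_state()
        k=sweep(k,-ang/2,ang/2,ang*1.91e-3/2,.06)
        s=manip.get_state();print(i,g['finger_gap'],s['finger_gap'],s['grasp_force'],s['ft_force'].round(1),s['ft_torque'].round(2),s['time_s'])
        manip.grip(.054)
    return k
E
python3 - <<'E'
from turn import *
import pickle
c=pickle.load(open('w4.pkl','rb'))
m=(onz(c,208,200,.1055)+onz(c,301,200,.1055))[:2]/2
print('platctr',m+.045*e,'hole',onz(c,256,283,.12),'knob',onz(c,255,112,.06))
ctr=m+.045*e
k=np.array([*(ctr-.100*e),.0528]);np.save('k.npy',k)
s=manip.get_state();manip.movel([*(s['position'][:2]-.05*e),.2],velocity=.25)
manip.grip(.054)
A=4.03/3
p,o=pose(k,-A/2,.08);manip.move_ptp(p,o)
p,o=pose(k,-A/2);manip.movel(p,velocity=.12,frame=o)
s=manip.get_state();print(s['ft_force'],s['time_s'])
k=strokes(k,1,A);np.save('k.npy',k)
B=snap('side')['color'][110:230,170:340,::-1];C=snap('wrist')['color'][:,:,::-1]
cv2.imwrite('pics/k1.png',np.hstack([cv2.resize(B,(400,300),interpolation=2),cv2.resize(C,(400,300))]))
E
```

```text
platctr [0.62458745 0.0143601 ] hole [0.6285824  0.01488963 0.12      ] knob [0.52843875 0.02332961 0.06      ]
[-0.23867711 -0.19493068  0.1901833 ] 36.3667
0 0.03495726653278463 0.03470240471079562 35.86639165878296 [2.6 3.4 7.3] [ 0.66 -0.51  0.02] 38.9333
```

View pics/k1.png

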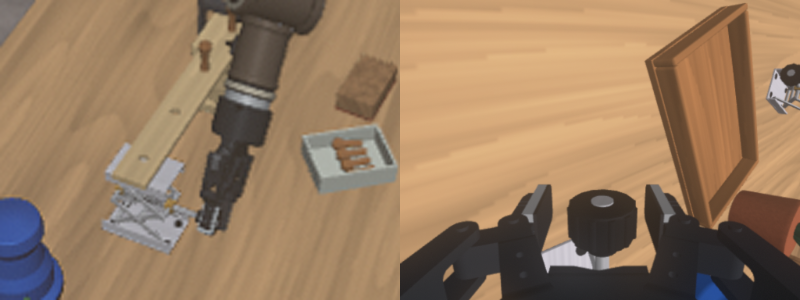

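The grip is well seated on the knob and the stroke went cleanly. Now the other two strokes.

```bash
python3 - <<'E'
from turn import *
k=np.load('k.npy');A=4.03/3
sweep(k,A/2,-A/2,0,.1)
k=strokes(k,2,A);np.save('k.npy',k)
p,o=pose(k,A/2,.09);manip.movel(p,velocity=.15)
manip.grip(0.0,40)
n=np.array([-e[1],e[0]]);p=np.array([.629,.014])+.022*n
o=tool(jx).as_euler('xyz')
manip.move_ptp([*(p-.06*e),.15],o)
manip.movel([*p,.12],velocity=.2)
manip.movel([*p,.104],velocity=.1)
manip.dwell(.1);f0=manip.get_state()['ft_force'][2];z=.104;L=[]
while z>.094:
    z-=.001;manip.movel([*p,z],velocity=.05);s=manip.get_state();L.append((round(s['position'][2],4),round(s['ft_force'][2]-f0,2)))
    if L[-1][1]>5: break
print(L,s['time_s'])
manip.movel([*p,.16],velocity=.2)
B=snap('side')['color'][110:230,170:340,::-1];C=snap('scene')['color'][150:260,120:280,::-1]
cv2.imwrite('pics/f.png',np.hstack([cv2.resize(B,(400,300),interpolation=2),cv2.resize(C,(400,300),interpolation=2)]))
E
```

```text
0 0.03502197841991647 0.03469026945465717 36.094656586647034 [2.1 5.1 3.9] [ 0.49 -0.32  0.09] 44.2
1 0.03473722512491261 0.03462061546088082 36.452152132987976 [2.6 4.  2.9] [ 0.84 -0.47  0.34] 49.3583
[(np.float64(0.1035), np.float64(0.06)), (np.float64(0.1019), np.float64(0.26)), (np.float64(0.1008), np.float64(0.78)), (np.float64(0.0999), np.float64(0.1)), (np.float64(0.0993), np.float64(1.67)), (np.float64(0.099), np.float64(6.26))] 54.2167
```

View pics/f.png

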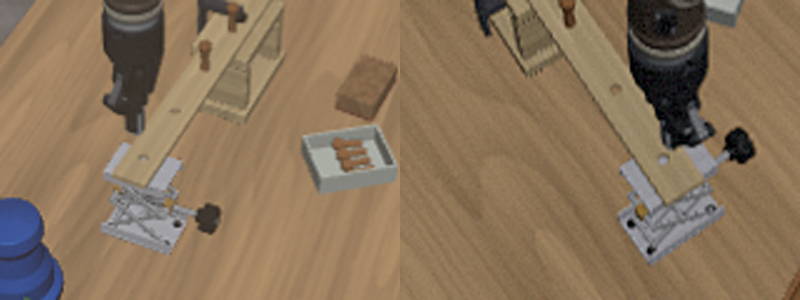

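The strip top is now about 1.2 mm higher than before and stiff under touch, so the platform is bearing on it. Both views show the jack standing under the hole with the gripper clear.

```bash
python3 -c "
from h import *
print(manip.get_state()['ft_force']);print(manip.hand_in())"
```

```text
[ 0.26005815 -0.01580909  0.09355034]
the job is handed in; nothing more can be done
None
```

The jack stands under the strip's last hole, its platform about 4 mm off centre and bearing lightly on the strip (lifted about 1.2 mm by touch); the gripper is clear and the job was handed in at about 55 s, with no verdict returned.

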